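# Set the casting flasks over their waxes

## Task

Get the waxes ready for investing: take the four steel casting flasks one by one and lower each over the wax it belongs to, the smallest flask onto the smallest base and so on up to the largest, so that each stands upright and flat on the floor of its rubber base, inside the base's rim and centred round the wax. Lower them gently, don't drop them, and don't let anything knock the wax. Leave the amber jar and the brass doming block where they stand.

Things in the scene. Friction and masses are not known exactly. Their poses are not given: they have to be found in the camera images.
- flask_40: The smallest of the four casting flasks: a plain stainless-steel tube open at both ends, standing upright and loose on the bench, outside diameter 40 mm, wall 2.5 mm, height 50 mm, about 120 g. Origin: centre of its lower rim, z up along the tube; yaw has no meaning.
- flask_48: The second smallest of the four casting flasks: a plain stainless-steel tube open at both ends, standing upright and loose on the bench, outside diameter 48 mm, wall 2.5 mm, height 58 mm, about 160 g. Origin: centre of its lower rim, z up along the tube; yaw has no meaning.
- flask_56: The second largest of the four casting flasks: a plain stainless-steel tube open at both ends, standing upright and loose on the bench, outside diameter 56 mm, wall 2.5 mm, height 66 mm, about 220 g. Origin: centre of its lower rim, z up along the tube; yaw has no meaning.
- flask_64: The largest of the four casting flasks: a plain stainless-steel tube open at both ends, standing upright and loose on the bench, outside diameter 64 mm, wall 2.5 mm, height 74 mm, about 280 g. Origin: centre of its lower rim, z up along the tube; yaw has no meaning.
- wax_40: The smallest of four green wax models, fixed upright in the middle of the smallest round black rubber sprue base, stuck to the bench. Wax: one single upright hoop, 17 mm across, top 38 mm above the bench. Base: floor 4 mm up, rim 3 mm higher, 56 mm across inside, 62 outside; 8 mm play round the 40 mm flask. Origin: on its axis at bench level, z up.
- wax_48: The second smallest of four green wax models, fixed upright in the middle of the second smallest round black rubber sprue base, stuck to the bench. Wax: two tiers of two small hoops, 24 mm across, top 47.5 mm above the bench. Base: floor 4 mm up, rim 3 mm higher, 64 mm across inside, 70 outside; 8 mm play round the 48 mm flask. Origin: on its axis at bench level, z up.
- wax_56: The second largest of four green wax models, fixed upright in the middle of the second largest round black rubber sprue base, stuck to the bench. Wax: two tiers of three small hoops, 31 mm across, top 55.5 mm above the bench. Base: floor 4 mm up, rim 3 mm higher, 72 mm across inside, 78 outside; 8 mm play round the 56 mm flask. Origin: on its axis at bench level, z up.
- wax_64: The largest of four green wax models, fixed upright in the middle of the largest round black rubber sprue base, stuck to the bench. Wax: two tiers of four small hoops, 38 mm across, top 63.5 mm above the bench. Base: floor 4 mm up, rim 3 mm higher, 80 mm across inside, 86 outside; 8 mm play round the 64 mm flask. Origin: on its axis at bench level, z up.
- flux_jar: Small amber glass jar with a black lid, 48 mm across and 62 mm tall, standing loose among the flasks and bases. A bystander to leave where it stands. Origin: centre of its underside, z up.
- doming_block: Brass doming block, a 44 mm cube with round hollows in its faces, standing loose among the flasks and bases. A bystander to leave where it stands. Origin: centre of its underside, z up.
Not all that is in view belongs to the job. What is shaped like the flask_64 but red is not meant. Leave any pink look-alike of the part that bears wax_64 alone.

How it is judged:
By the outcome, as a careful person would: the job done as asked, in the order asked, and still so for the second after the job is handed in, with the robot touching nothing.
It also fails if it takes over 96 s, if anything falls off the work surface, if the arm or the gripper's body presses on something with over 40 N, if the wrist force passes 120 N, or if a joint passes its speed limit or range.

## Robot

A 6-joint arm with a two-finger parallel gripper is mounted at the origin on the work surface. World frame = base frame: x ahead of the robot, y to its left, z up, the work surface at z = 0. Lengths are in m, angles in degrees, forces in N, time in s.
With the tool pointing down it reaches from about 0.275 to 0.825 m from the base axis. Payload 5.2 kg.
Tool frame: the origin (TCP) lies on the centre line of the jaws, within the pads' length; the fingertips stand 14 mm ahead of it and the grasp point (between the pads) lies 5 mm behind it; z points along the fingers, y is the line along which they close (so a half turn about z gives the same grasp; the last joint's range is limited). The gripper opens to 93 mm and grips with 3 to 60 N. Pads are 15 mm wide; open, the fingers measure 128 mm over their backs; the gripper's body (75 mm by 188 mm) begins 65 mm behind the grasp point.
Start: joints at [-79.171, 14.817, 87.949, -0, 77.235, -11.62], TCP at [0.21, -0.508, 0.233] pointing down, gripper open.
Joint ranges: [-179.93, 179.93], [-52.35, 119.4], [10.71, 147.94], [-69.91, 249.91], [12.55, 155.21], [-178.61, 178.61]. Speed limits (degrees/s): [147.25, 147.25, 180, 180, 180, 180].

## Interface

Orientations are given as [roll, pitch, yaw] about the fixed x, y, z axes, in that order (R = Rz(yaw) Ry(pitch) Rx(roll)).
In Python, from rig import ctrl, camera, get_calibration, ticket, models gives the robot as it stands.
- The arm moves only by the tool play_rows, never from a script. Its argument "moves" is a list of rows, each a list of 7 numbers: the shift along the tool's x, y, z in m, then the turn, a rotation vector about the tool's x, y, z in degrees, then the opening, from 0 (shut) to 1 (fully open). A call has 1 to 12 rows; each row shifts and turns the commanded pose from where the row before left it, along the tool's axes as they then stand; what a row does not reach is not made up. A row lasts 1/10 s, in which the tool goes at most 50 mm and 8.59 degrees, less where a joint would pass 70% of its speed; a pose out of reach is approached as far as the arm can. A call with a gripper value outside its range is refused whole. The fingers move at their own pace and stop on an object; "grip_force" is the grip in N (left out, the last holds). Time passes only in rows, so rows that do not move let the fingers close. It gives the time, the measured TCP pose, the force, the opening and the grip force at its end, in the units of the state.
- ctrl.state(): the state, without advancing time (a new reading comes with each control period).
- camera(name): name is "scene" or "top" or "wrist"; returns the picture (384x512x3 uint8, red, green, blue); there is no depth.
- get_calibration(name): a dict with "fx", "fy", "cx", "cy" (pixels), "position" and "orientation" of the camera in the world; the wrist camera has in their place "hand_eye" (4x4, takes a point from camera to tool coordinates, whose origin is the TCP and whose axes are the flange's). Camera axes: x right, y up, looking along -z (the intrinsics and any distortion apply to the point x, -y, -z); pixel columns grow to the right and rows downward; lengths in m; the calibration is good to about 2 mm. The wrist camera is an equidistant fisheye: a pixel r from the principal point sees the ray r / f radians off the axis. A picture is of the moment at which its call begins: read the wrist's pose just before it. get_calibration takes no time and is no camera call.
- ticket.finish_job(): hands the job in; it is judged then, once.
Trained networks look in the newest picture that a camera, given by its name, has taken for a name from the list of things; names that differ only in an ending like _2 or _b are one class to them, and where a whole thing is asked for, a point or a joint stands for the part that bears it (a point fixed in the world has none). Each returns a list of dicts, best first, with "confidence" (0 to 1); they miss things now and then, are a little off and sometimes report something else, mostly with a low value. They report only what shows in the picture. A call takes as long as a camera call. They do not tell look-alikes from the thing itself.
- models.spot_in(camera, thing): "point" ([x, y, z] in m, in world coordinates, good to about 4 mm: the middle of the surface that is visible of it).
- models.outline_of(camera, thing): "mask" (384x512 bool, what is visible of it).
- models.pinpoint(camera, thing): "point" ([x, y, z] in m, in world coordinates, good to about 4 mm: a listed point, or the origin of a listed thing).
The state is a dict: "time": time; "joint_pos": joint angles; "qvel": joint speeds; "joint_torque": joint torques, N m; "tool_pos": TCP position; "tool_rot": TCP orientation; "contact_force": force on the tool from outside, world axes, zero at the start; "wrist_torque": the same for the moment, N m; "gripper_width": finger opening in m; "grip_force": force on a finger pad.
Only numpy, scipy, OpenCV 4.12 (cv2) and the standard library are available. Lean on these libraries where they do the work, as an engineer would, in place of code of your own. Each camera call takes 0.05 s, during which the arm holds its last target. There are 200 camera calls.

## Working session

There is one attempt and no reset: what is moved stays moved. The work goes in short steps, Python scripts to look and compute and a tool call to move; the robot and the scene stay as the last step left them, time stands still between calls to the robot, and variables do not carry over. Pictures are saved under pics/ and viewed, at most 14 in all, crops included, and the job is handed in when it is done.

Besides the shell and the picture viewer there is one more tool, called after ">>>" as name(argument=value, ...), one argument or row to a line, values as JSON. play_rows: Moves the arm, as the interface text tells. Its arguments: {"type":"object","properties":{"moves":{"type":"array","items":{"type":"array","items":{"type":"number"}}},"grip_force":{"type":"number"}},"required":["moves"]}

```bash
ls; mkdir -p pics; python3 - <<'E'
from rig import ctrl,camera,get_calibration,models
import cv2,numpy as np
s=ctrl.state();print({k:np.round(v,3).tolist() for k,v in s.items()})
for n in("scene","top"):
    im=camera(n);cv2.imwrite(f"pics/{n}0.png",cv2.cvtColor(im,cv2.COLOR_RGB2BGR));c=get_calibration(n);print(n,c)
    for t in ["flask_40","flask_48","flask_56","flask_64","wax_40","wax_48","wax_56","wax_64","flux_jar","doming_block"]:
        print(t,[(np.round(d["point"],3).tolist(),round(d["confidence"],2)) for d in models.pinpoint(n,t)])
print(get_calibration("wrist"))
E
```

```text
pics
{'time': 0.0, 'joint_pos': [-79.173, 14.862, 88.012, 0.002, 77.234, -11.62], 'qvel': [0.038, 0.032, -0.051, 0.037, 0.019, -0.105], 'joint_torque': [-0.0, -43.731, -28.4, 0.072, 0.041, -0.0], 'tool_pos': [0.21, -0.508, 0.232], 'tool_rot': [-179.895, -0.024, 22.447], 'contact_force': [0.314, 0.373, 0.627], 'wrist_torque': [-0.051, 0.022, 0.0], 'grip_force': 0.0, 'gripper_width': 0.093}
scene {'fx': 444.66315311569633, 'fy': 444.66315311569633, 'cx': 256.50025889526427, 'cy': 193.01130742159822, 'position': array([ 1.39675476, -0.46559546,  0.74909936]), 'orientation': array([53.11022262,  1.16457714, 57.30217399])}
flask_40 [([0.651, 0.073, 0.0], 0.96), ([0.856, 0.018, 0.0], 0.86), ([0.476, 0.007, 0.004], 0.66), ([0.624, -0.228, -0.005], 0.6), ([0.649, -0.07, -0.0], 0.56)]
flask_48 [([0.651, 0.073, 0.0], 0.96), ([0.856, 0.018, 0.0], 0.86), ([0.476, 0.007, 0.004], 0.66), ([0.624, -0.228, -0.005], 0.6), ([0.649, -0.07, -0.0], 0.56)]
flask_56 [([0.651, 0.073, 0.0], 0.96), ([0.856, 0.018, 0.0], 0.86), ([0.476, 0.007, 0.004], 0.66), ([0.624, -0.228, -0.005], 0.6), ([0.649, -0.07, -0.0]
[... 2330 characters left out ...]
.632, 0.236, -0.005], 0.64), ([0.408, -0.287, 0.001], 0.62), ([0.546, -0.366, -0.001], 0.61), ([0.673, 0.412, 0.001], 0.55), ([0.391, 0.266, -0.002], 0.53)]
flux_jar [([0.545, 0.353, -0.001], 0.88)]
doming_block [([0.466, -0.132, 0.001], 0.87)]
{'fx': 297.3186396354542, 'fy': 297.3186396354542, 'cx': 257.4479710456548, 'cy': 185.54028797700798, 'hand_eye': array([[-3.93865412e-04,  9.66877920e-01,  2.55238970e-01,
         7.00418853e-02],
       [ 9.99999858e-01,  4.72635094e-04, -2.47278386e-04,
        -8.65412847e-05],
       [-3.59722906e-04,  2.55238836e-01, -9.66877969e-01,
        -1.52504882e-01],
       [ 0.00000000e+00,  0.00000000e+00,  0.00000000e+00,
         1.00000000e+00]])}
```

View images.

View pics/top0.png

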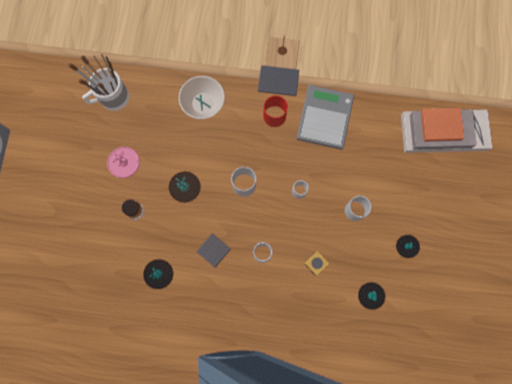

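View pics/scene0.png

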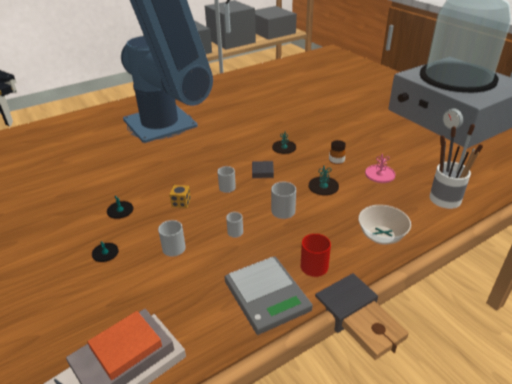

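```bash
cat >h.py <<'E'
import numpy as np,cv2
from rig import ctrl,camera,get_calibration,models
from scipy.spatial.transform import Rotation as R
from scipy.optimize import least_squares
def cam(n,st=None):
    c=get_calibration(n)
    if n=="wrist":
        T=np.eye(4);T[:3,:3]=R.from_euler("xyz",st["tool_rot"],degrees=True).as_matrix();T[:3,3]=st["tool_pos"]
        T=T@c["hand_eye"];return c,T[:3,:3],T[:3,3],True
    return c,R.from_euler("xyz",c["orientation"],degrees=True).as_matrix(),np.array(c["position"]),False
def proj(C,P):
    c,Rm,t,fish=C;p=(np.asarray(P)-t)@Rm;x,y,z=p[:,0],-p[:,1],-p[:,2]
    if fish:
        r=np.hypot(x,y);k=np.arctan2(r,z)/np.maximum(r,1e-9);u,v=x*k,y*k
    else:u,v=x/z,y/z
    return np.c_[c["fx"]*u+c["cx"],c["fy"]*v+c["cy"]]
A=np.linspace(0,2*np.pi,72,endpoint=False);U=np.c_[np.cos(A),np.sin(A)]
def hull(C,x,y,r,z0,z1):
    P=np.vstack([np.c_[U*r+[x,y],np.full(72,z)] for z in(z0,z1)])
    return cv2.convexHull(proj(C,P).astype(np.float32))[:,0]
D=np.array([[np.cos(a),np.sin(a)] for a in np.arange(0,2*np.pi,np.pi/8)])
def ext(pts):return (pts@D.T).max(0)
def mext(m,rows=None):
    m=m.astype(np.uint8);n,l,s,_=cv2.connectedComponentsWithStats(m);k=1+s[1:,4].argmax()
    c=np.vstack(cv2.findContours((l==k).astype(np.uint8),0,1)[0])[:,0]
    return ext(c.astype(float))+0.5*np.maximum(abs(D).max(1),.9)
def fit(obs,x0,free):  # obs [(C,support)], x0=[x,y,r,h]
    x0=np.array(x0,float);f=np.array(free)
    def fun(q):
        p=x0.copy();p[f]=q;return np.concatenate([ext(hull(C,p[0],p[1],p[2],0,p[3]))-e for C,e in obs])
    s=least_squares(fun,x0[f],loss="soft_l1",x_scale=0.01);p=x0.copy();p[f]=s.x
    return p,np.sqrt(np.mean(fun(s.x)**2))
E
cat >m.py <<'E'
from h import *
G={"flask_40":(.655,-.07,.02,.05),"flask_48":(.478,.008,.024,.058),"flask_56":(.623,-.226,.028,.066),"flask_64":(.653,.075,.032,.074),
"wax_40":(.546,-.368,.031,.007),"wax_48":(.407,-.288,.035,.007),"wax_56":(.391,.266,.039,.007),"wax_64":(.632,.236,.043,.007)}
M={}
for n in("scene","top"):
    camera(n);C=cam(n)
    for cl in("flask_40","wax_40"):M[n,cl[:3]]=(C,models.outline_of(n,cl))
for k,g in G.items():
    obs=[];ms=[]
    for n in("scene","top"):
        C,ds=M[n,k[:3]];ctr=hull(C,*g[:3],0,g[3]).mean(0)
        b=min(ds,key=lambda d:np.linalg.norm(np.argwhere(d["mask"]).mean(0)[::-1]-ctr))
        off=np.linalg.norm(np.argwhere(b["mask"]).mean(0)[::-1]-ctr);ms.append(round(off,1))
        m=b["mask"]
        obs.append((C,mext(m)))
    if k[0]=="f":p,e=fit(obs,g,[1,1,1,1] and [True]*4)
    else:p,e=fit(obs[1:],g,[True,True,True,False])
    q,e2=fit(obs,g,[True,True,False,False])
    print(k,"free",np.round(p*1000,1),round(e,2),"xy",np.round(q[:2]*1000,1),round(e2,2),[np.round(fit([o],g,[True,True,False,False])[0][:2]*1000,1).tolist() for o in obs],ms)
print(ctrl.state()["time"])
E
python3 m.py
```

```text
flask_40 free [653.4 -72.1  19.8  47.7] 3.21 xy [654.  -71.5] 3.36 [[654.7, -71.8], [652.4, -71.5]] [np.float64(1.2), np.float64(0.3)]
flask_48 free [556.1 -34.8  16.8 118.7] 17.59 xy [491.2  -1.2] 31.49 [[477.6, 5.9], [640.6, -71.0]] [np.float64(1.4), np.float64(73.2)]
flask_56 free [ 621.8 -226.    28.1   63.8] 0.53 xy [ 622.4 -226.1] 0.64 [[623.5, -226.2], [621.2, -225.5]] [np.float64(0.4), np.float64(0.6)]
flask_64 free [657.8  76.6  29.8  75.4] 3.47 xy [656.   76.7] 3.95 [[653.7, 75.7], [659.5, 78.6]] [np.float64(0.8), np.float64(1.8)]
wax_40 free [ 389.1 -258.3  -35.     7. ] 13.19 xy [ 546. -368.] 31.7 [[546.0, -368.0], [408.7, -295.5]] [np.float64(1.9), np.float64(61.2)]
wax_48 free [ 404.9 -286.    10.3    7. ] 0.7 xy [ 407. -288.] 23.09 [[538.1, -358.5], [407.0, -288.0]] [np.float64(43.0), np.float64(0.5)]
wax_56 free [392.1 271.5  13.3   7. ] 0.38 xy [420.2 261.5] 24.38 [[552.3, 306.5], [409.4, 259.9]] [np.float64(51.6), np.float64(2.0)]
wax_64 free [631.3 237.9  12.4   7. ] 0.52 xy [633.4 260.6] 10.92 [[630.3, 263.2], [651.5, 235.0]] [np.float64(7.1), np.float64(1.1)]
1.4
```

```bash
cat >b.py <<'E'
from h import *
G={"wax_40":(.546,-.368,.031,.007),"wax_48":(.407,-.288,.035,.007),"wax_56":(.391,.266,.039,.007),"wax_64":(.632,.236,.043,.007)}
for k,g in G.items():
    obs=[]
    for n in("scene","top"):
        C=cam(n);im=cv2.imread(f"pics/{n}0.png");m=(im.max(2)<55).astype(np.uint8)
        w=np.zeros_like(m);cv2.fillConvexPoly(w,hull(C,g[0],g[1],g[2]+.015,0,g[3]).astype(np.int32),1)
        m&=w;m=cv2.morphologyEx(m,cv2.MORPH_OPEN,np.ones((3,3),np.uint8));obs.append((C,mext(m)))
    for o in([obs[0]],[obs[1]],obs):
        p,e=fit(o,g,[True,True,True,False]);print(k,np.round(p[:3]*1000,1),round(e,2),end=" | ")
    print("with h",np.round(fit(obs,g,[True]*4)[0]*1000,1))
E
python3 b.py
python3 - <<'E'
import cv2,numpy as np
im=cv2.imread('pics/scene0.png');t=cv2.imread('pics/top0.png')
f=lambda a:cv2.resize(a,(400,300),interpolation=cv2.INTER_CUBIC)
cv2.imwrite('pics/crop1.png',np.vstack([np.hstack([f(im[170:270,85:218]),f(im[125:225,263:396])]),np.hstack([f(t[140:240,220:353]),f(t[140:290,100:300])])]))
E
```

```text
wax_40 [ 545.4 -369.4   28.9] 0.2 | wax_40 [ 543.3 -370.    28.3] 0.31 | wax_40 [ 544.4 -369.4   28.6] 0.37 | with h [ 543.7 -369.3   28.8    5.8]
wax_48 [ 407.4 -285.7   32.3] 0.31 | wax_48 [ 406.  -287.9   34.7] 1.32 | wax_48 [ 405.7 -285.6   32.3] 0.35 | with h [ 405.3 -285.6   32.7    4.8]
wax_56 [396.3 266.   33.8] 0.85 | wax_56 [391.3 267.   37.2] 0.65 | wax_56 [390.3 267.2  35.9] 0.47 | with h [390.5 267.4  36.3   1.9]Traceback (most recent call last):
  File "b.py", line 8, in <module>
    m&=w;m=cv2.morphologyEx(m,cv2.MORPH_OPEN,np.ones((3,3),np.uint8));obs.append((C,mext(m)))
                                                                                    ~~~~^^^
  File "h.py", line 24, in mext
    m=m.astype(np.uint8);n,l,s,_=cv2.connectedComponentsWithStats(m);k=1+s[1:,4].argmax()
                                                                         ~~~~~~~~~~~~~~^^
ValueError: attempt to get argmax of an empty sequence
```

View pics/crop1.png

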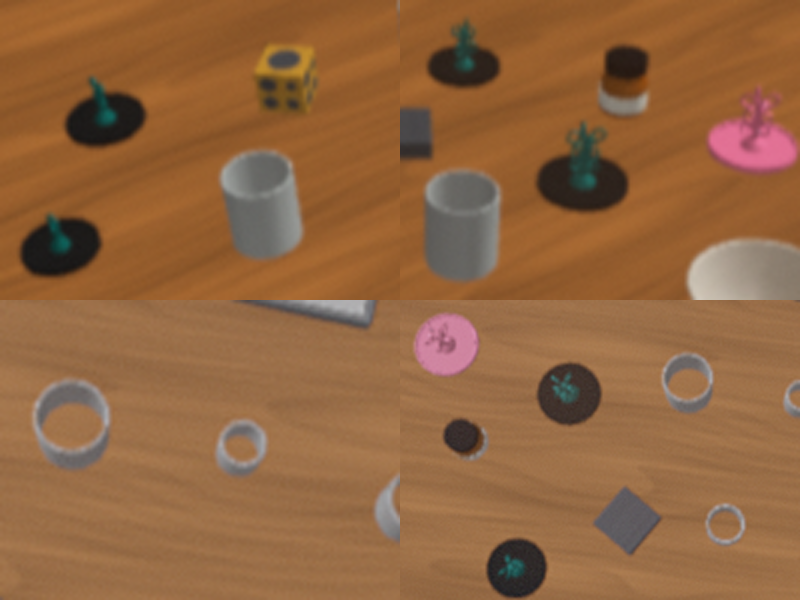

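```bash
cat >b.py <<'E'
from h import *
G={"flask_40":(.654,-.071,.02,.05),"flask_48":(.478,.007,.024,.058),"flask_56":(.622,-.226,.028,.066),"flask_64":(.654,.076,.032,.074),"wax_40":(.544,-.369,.031,.007),"wax_48":(.406,-.286,.035,.007),"wax_56":(.391,.267,.039,.007),"wax_64":(.632,.236,.043,.007)}
if __name__=="__main__":
  for k,g in G.items():
    obs=[]
    for n in("scene","top"):
        C=cam(n);im=cv2.imread(f"pics/{n}0.png").astype(int);d=im[...,2]-im[...,0]
        m=((d<32)|(im.max(2)<45)).astype(np.uint8) 
        if k[0]=="w":m&=(im[...,1]-im[...,2]<18).astype(np.uint8)
        w=np.zeros_like(m);cv2.fillConvexPoly(w,hull(C,g[0],g[1],g[2]+.012,-.005,g[3]+.005).astype(np.int32),1)
        m&=w;m=cv2.morphologyEx(m,cv2.MORPH_OPEN,np.ones((3,3),np.uint8));obs.append((C,mext(m)))
    for o in([obs[0]],[obs[1]],obs):
        p,e=fit(o,g,[True,True,True,False]);print(k,np.round(p[:3]*1000,1),round(e,2),end=" | ")
    print("with h",np.round(fit(obs,g,[True]*4)[0]*1000,1))
E
python3 b.py
```

```text
flask_40 [655.  -72.4  18.3] 0.32 | flask_40 [664.8 -75.   10.7] 1.81 | flask_40 [658.6 -74.3  15.6] 2.42 | with h [661.5 -75.5  12.9  61.7]
flask_48 [476.8   5.9  22.7] 0.28 | flask_48 [496.8  16.8  -2.9] 0.39 | flask_48 [483.5   6.5  18.6] 5.53 | with h [491.6  13.5   5.9  70.2]
flask_56 [ 622.2 -225.8   27. ] 0.38 | flask_56 [ 630.7 -236.5   17.8] 2.48 | flask_56 [ 623.5 -227.5   25.3] 3.21 | with h [ 623.8 -227.7   24.5   67.7]
flask_64 [654.   77.1  30.6] 0.25 | flask_64 [665.7  76.9  22.3] 3.05 | flask_64 [656.   76.7  29.6] 3.87 | with h [659.1  76.7  26.8  76.8]
wax_40 [ 545.4 -369.8   29.4] 0.25 | wax_40 [ 543.5 -369.1   29.1] 0.39 | wax_40 [ 544.3 -370.2   29.5] 0.46 | with h [ 543.5 -369.7   29.5    4.7]
wax_48 [ 407.6 -286.2   32.7] 0.37 | wax_48 [ 405.7 -285.9   33.7] 0.44 | wax_48 [ 405.8 -285.7   33.2] 0.38 | with h [ 405.8 -285.7   33.5    5.1]
wax_56 [391.6 266.4  35.1] 0.41 | wax_56 [390.6 266.4  36.9] 0.24 | wax_56 [391.5 268.   36.8] 0.6 | with h [390.4 267.1  36.9   5.9]
wax_64 [631.1 236.9  39.5] 0.86 | wax_64 [627.2 235.5  40.6] 0.33 | wax_64 [627.7 235.5  40.3] 0.41 | with h [627.8 236.1  40.8   5.3]
```

>>> play_rows(
  moves=[
    [0, 0, 0, 0, 0, 7.48, 1],
    [0, 0, 0, 0, 0, 7.48, 1],
    [0, 0, 0, 0, 0, 7.48, 1],
    [0.034, -0.034, 0, 0, 0, 0, 1],
    [0.034, -0.034, 0, 0, 0, 0, 1],
    [0.034, -0.034, 0, 0, 0, 0, 1],
    [0.034, -0.034, 0, 0, 0, 0, 1],
    [0.034, -0.034, 0, 0, 0, 0, 1],
    [0.034, -0.034, 0, 0, 0, 0, 1],
    [0.034, -0.034, 0, 0, 0, 0, 1],
    [0.034, -0.034, 0, 0, 0, 0, 1],
    [0.034, -0.034, 0, 0, 0, 0, 1],
  ],
  grip_force=15,
)

```text
time: 2.6
tool_pos: [0.5172, -0.2007, 0.2329]
tool_rot: [180.0, -0.0, 0.0]
contact_force: [1.0, -1.3, 0.9]
gripper_width: 0.0929
grip_force: 0.0
```

>>> play_rows(
  moves=[
    [0.034, -0.034, 0, 0, 0, 0, 1],
    [0.034, -0.034, 0, 0, 0, 0, 1],
    [0.034, -0.034, 0, 0, 0, 0, 1],
    [0.034, -0.034, 0, 0, 0, 0, 1],
    [0, 0, 0, 0, 0, 0, 1],
    [0, 0, 0, 0, 0, 0, 1],
  ],
)

```text
time: 3.2
tool_pos: [0.6521, -0.0653, 0.2319]
tool_rot: [180.0, 0.1, 0.2]
contact_force: [0.1, 0.1, -0.5]
gripper_width: 0.093
grip_force: 0.0
```

```bash
cat >w.py <<'E'
import sys
from h import *
from b import G
def look(name):
    st=ctrl.state();im=camera("wrist");cv2.imwrite(f"pics/{name}.png",cv2.cvtColor(im,cv2.COLOR_RGB2BGR));C=cam("wrist",st)
    print(st["time"],np.round(st["tool_pos"],4),np.round(st["tool_rot"],2),np.round(st["contact_force"],1),st["gripper_width"]);return C
if __name__=="__main__":
    C=look(sys.argv[1])
    im=cv2.imread(f"pics/{sys.argv[1]}.png")
    for cl in("flask_40","wax_40"):
        print(cl,[(np.round(d["point"],4).tolist(),round(d["confidence"],2)) for d in models.pinpoint("wrist",cl)])
    for k,g in G.items():
        P=proj(C,np.vstack([np.c_[U*g[2]+g[:2],np.full(72,z)] for z in((0.,g[3]))])) 
        if P.max()<2000 and P.min()>-500:
            for i in(0,72):cv2.polylines(im,[P[i:i+72].astype(np.int32)],True,(0,0,255) if i else (255,0,255),1)
    cv2.imwrite(f"pics/{sys.argv[1]}o.png",im)
E
python3 w.py w1
```

```text
3.2 [ 0.6521 -0.0653  0.2319] [1.7999e+02 8.0000e-02 1.5000e-01] [ 0.1  0.1 -0.5] 0.09300528438796858
flask_40 [([0.8582, 0.0152, 0.0027], 0.98), ([0.6234, -0.2296, -0.0036], 0.72), ([0.6541, -0.0662, -0.0008], 0.7), ([0.653, 0.0744, 0.0029], 0.7)]
wax_40 [([0.6272, 0.2349, -0.0022], 0.65)]
```

View pics/w1o.png

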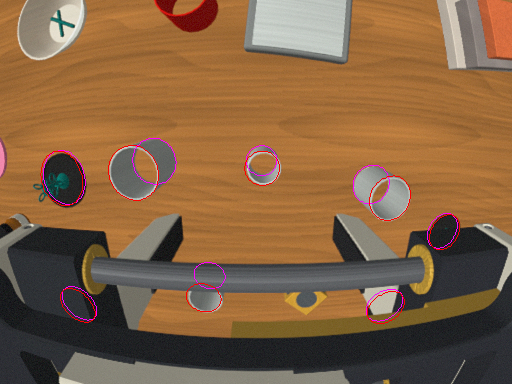

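>>> play_rows(
  moves=[
    [0.002, 0.006, 0.04, 0, 0, 0, 1],
    [0, 0, 0.04, 0, 0, 0, 1],
    [0, 0, 0.04, 0, 0, 0, 1],
    [0, 0, 0.04, 0, 0, 0, 1],
    [0, 0, 0.03, 0, 0, 0, 1],
    [0, 0, 0.012, 0, 0, 0, 1],
    [0, 0, 0, 0, 0, 0, 0.4],
    [0, 0, 0, 0, 0, 0, 0.35],
    [0, 0, 0, 0, 0, 0, 0.3],
    [0, 0, 0, 0, 0, 0, 0.3],
    [0, 0, 0, 0, 0, 0, 0.3],
    [0, 0, 0, 0, 0, 0, 0.3],
  ],
  grip_force=15,
)

```text
time: 4.55
tool_pos: [0.6543, -0.0722, 0.0314]
tool_rot: [180.0, -0.1, 0.0]
contact_force: [-0.4, -0.5, -0.7]
gripper_width: 0.0496
grip_force: 0.0
```

>>> play_rows(
  moves=[
    [0, 0, 0, 0, 0, 0, 0.3],
    [0, 0, 0, 0, 0, 0, 0.3],
    [0, 0, 0, 0, 0, 0, 0.3],
    [0, 0, 0, 0, 0, 0, 0.3],
    [0, 0, 0, 0, 0, 0, 0.3],
  ],
)

```text
time: 5.05
tool_pos: [0.654, -0.0722, 0.0308]
tool_rot: [-180.0, -0.0, 0.0]
contact_force: [-0.9, 1.2, 3.5]
gripper_width: 0.0387
grip_force: 15.0
```

>>> play_rows(
  moves=[
    [0, 0, -0.01, 0, 0, 0, 0.3],
    [0, 0, -0.03, 0, 0, 0, 0.3],
    [0, 0, -0.04, 0, 0, 0, 0.3],
    [0, 0, -0.03, 0, 0, 0, 0.3],
    [-0.005, 0.015, -0.01, 0, 0, 0, 0.3],
    [-0.011, 0.03, 0, 0, 0, 0, 0.3],
    [-0.011, 0.03, 0, 0, 0, 0, 0.3],
    [-0.011, 0.03, 0, 0, 0, 0, 0.3],
    [-0.011, 0.03, 0, 0, 0, 0, 0.3],
    [-0.011, 0.03, 0, 0, 0, 0, 0.3],
    [-0.011, 0.03, 0, 0, 0, 0, 0.3],
    [-0.011, 0.03, 0, 0, 0, 0, 0.3],
  ],
)

```text
time: 6.25
tool_pos: [0.57, -0.299, 0.1493]
tool_rot: [-179.9, 0.1, -0.0]
contact_force: [0.4, -0.3, -1.4]
gripper_width: 0.0393
grip_force: 15.0
```

>>> play_rows(
  moves=[
    [-0.011, 0.03, 0, 0, 0, 0, 0.3],
    [-0.011, 0.025, 0, 0, 0, 0, 0.3],
    [-0.005, 0.017, 0, 0, 0, 0, 0.3],
    [0, 0, 0, 0, 0, 0, 0.3],
    [0, 0, 0, 0, 0, 0, 0.3],
  ],
)

```text
time: 6.75
tool_pos: [0.5446, -0.369, 0.1499]
tool_rot: [-179.9, 0.0, -0.0]
contact_force: [0.5, 0.6, 0.6]
gripper_width: 0.0391
grip_force: 15.0
```

```bash
python3 w.py w2
```

```text
6.75 [ 0.5446 -0.369   0.1499] [-1.7992e+02  4.0000e-02 -5.0000e-02] [0.5 0.6 0.6] 0.03909934536217719
flask_40 [([0.5457, -0.3663, 0.1142], 0.85), ([0.4826, 0.0034, -0.0004], 0.82)]
wax_40 [([0.5448, -0.3669, 0.0004], 0.77)]
```

View pics/w2o.png

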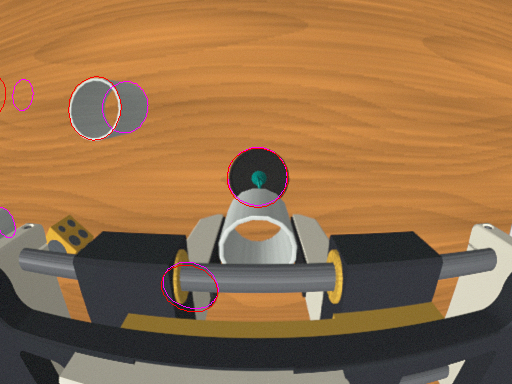

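>>> play_rows(
  moves=[
    [0, 0, 0.02, 0, 0, 0, 0.3],
    [0, 0, 0.03, 0, 0, 0, 0.3],
    [0, 0, 0.015, 0, 0, 0, 0.3],
    [0, 0, 0.01, 0, 0, 0, 0.3],
    [0, 0, 0.01, 0, 0, 0, 0.3],
    [0, 0, 0.01, 0, 0, 0, 0.3],
    [0, 0, 0.008, 0, 0, 0, 0.3],
    [0, 0, 0.005, 0, 0, 0, 0.3],
    [0, 0, 0.003, 0, 0, 0, 0.3],
    [0, 0, 0.001, 0, 0, 0, 0.3],
    [0, 0, 0.001, 0, 0, 0, 0.3],
    [0, 0, 0, 0, 0, 0, 0.3],
  ],
)

```text
time: 8.1
tool_pos: [0.5451, -0.3694, 0.0379]
tool_rot: [180.0, -0.0, 0.0]
contact_force: [-0.7, 0.3, -0.6]
gripper_width: 0.0393
grip_force: 15.0
```

>>> play_rows(
  moves=[
    [0, 0, 0.001, 0, 0, 0, 0.3],
    [0, 0, 0.001, 0, 0, 0, 0.3],
    [0, 0, 0, 0, 0, 0, 0.3],
  ],
)

```text
time: 8.4
tool_pos: [0.545, -0.3692, 0.0356]
tool_rot: [-180.0, 0.0, 0.0]
contact_force: [-0.2, -0.3, -1.5]
gripper_width: 0.039
grip_force: 15.0
```

>>> play_rows(
  moves=[
    [0, 0, 0.0005, 0, 0, 0, 0.3],
    [0, 0, 0.0005, 0, 0, 0, 0.3],
    [0, 0, 0, 0, 0, 0, 0.3],
  ],
)

```text
time: 8.7
tool_pos: [0.5451, -0.3693, 0.0348]
tool_rot: [180.0, -0.0, 0.0]
contact_force: [-1.0, -0.4, 0.9]
gripper_width: 0.0389
grip_force: 15.0
```

>>> play_rows(
  moves=[
    [0, 0, 0.0005, 0, 0, 0, 0.3],
    [0, 0, 0, 0, 0, 0, 0.3],
  ],
)

```text
time: 8.9
tool_pos: [0.5451, -0.3693, 0.0348]
tool_rot: [180.0, -0.0, 0.0]
contact_force: [-1.6, 1.8, 6.0]
gripper_width: 0.0391
grip_force: 15.0
```

>>> play_rows(
  moves=[
    [0, 0, 0, 0, 0, 0, 0.6],
    [0, 0, 0, 0, 0, 0, 0.7],
    [0, 0, 0, 0, 0, 0, 0.8],
    [0, 0, 0, 0, 0, 0, 0.8],
    [0, 0, 0, 0, 0, 0, 0.8],
    [0, 0, 0, 0, 0, 0, 0.8],
    [0, 0, -0.01, 0, 0, 0, 0.8],
    [0, 0, -0.03, 0, 0, 0, 0.9],
    [0, 0, -0.04, 0, 0, 0, 1],
    [0, 0, -0.04, 0, 0, 0, 1],
    [0, 0, -0.04, 0, 0, 0, 1],
    [-0.002, -0.0157, -0.03, 0, 0, 0, 1],
  ],
)

```text
time: 10.1
tool_pos: [0.5434, -0.3554, 0.228]
tool_rot: [179.8, -0.2, -0.1]
contact_force: [1.0, -0.0, 0.1]
gripper_width: 0.093
grip_force: 0.0
```

>>> play_rows(
  moves=[
    [-0.007, -0.04, 0, 0, 0, 0, 1],
    [-0.007, -0.04, 0, 0, 0, 0, 1],
    [-0.007, -0.04, 0, 0, 0, 0, 1],
    [-0.007, -0.04, 0, 0, 0, 0, 1],
    [-0.007, -0.04, 0, 0, 0, 0, 1],
    [-0.007, -0.04, 0, 0, 0, 0, 1],
    [-0.007, -0.04, 0, 0, 0, 0, 1],
    [-0.007, -0.04, 0, 0, 0, 0, 1],
    [-0.007, -0.04, 0, 0, 0, 0, 1],
    [-0.003, 0, 0, 0, 0, 0, 1],
    [0, 0, 0, 0, 0, 0, 1],
  ],
)

```text
time: 11.2
tool_pos: [0.4767, 0.0071, 0.2251]
tool_rot: [180.0, -0.1, 0.2]
contact_force: [-0.0, -0.2, 0.3]
gripper_width: 0.093
grip_force: 0.0
```

```bash
python3 w.py w3
```

```text
11.2 [0.4767 0.0071 0.2251] [ 1.7996e+02 -8.0000e-02  1.5000e-01] [-0.  -0.2  0.3] 0.09302472678657583
flask_40 [([0.6537, 0.0739, 0.0008], 0.87), ([0.5464, -0.3653, -0.0008], 0.81), ([0.6232, -0.2285, -0.0012], 0.79), ([0.4762, 0.0043, -0.0006], 0.78)]
wax_40 [([0.6269, 0.2312, -0.0028], 0.83), ([0.4066, -0.2881, 0.0013], 0.73), ([0.6749, 0.4151, 0.0012], 0.64), ([0.3899, 0.263, 0.0], 0.56)]
```

View pics/w3o.png

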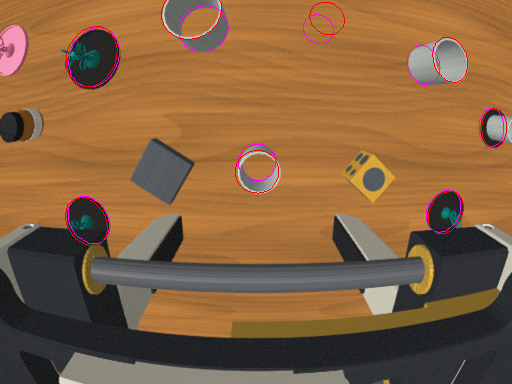

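>>> play_rows(
  moves=[
    [0, 0.001, 0.04, 0, 0, 0, 0.9],
    [0, 0, 0.04, 0, 0, 0, 0.85],
    [0, 0, 0.04, 0, 0, 0, 0.8],
    [0, 0, 0.04, 0, 0, 0, 0.8],
    [0, 0, 0.02, 0, 0, 0, 0.8],
    [0, 0, 0.007, 0, 0, 0, 0.8],
    [0, 0, 0, 0, 0, 0, 0.4],
    [0, 0, 0, 0, 0, 0, 0.4],
    [0, 0, 0, 0, 0, 0, 0.4],
    [0, 0, 0, 0, 0, 0, 0.4],
    [0, 0, 0, 0, 0, 0, 0.4],
    [0, 0, 0, 0, 0, 0, 0.4],
  ],
)

```text
time: 12.55
tool_pos: [0.478, 0.0052, 0.0383]
tool_rot: [180.0, -0.1, 0.0]
contact_force: [-0.7, -0.1, 5.7]
gripper_width: 0.0474
grip_force: 15.0
```

>>> play_rows(
  moves=[
    [0, 0, 0, 0, 0, 0, 0.4],
    [0, 0, 0, 0, 0, 0, 0.4],
    [0, 0, 0, 0, 0, 0, 0.4],
  ],
)

```text
time: 12.85
tool_pos: [0.478, 0.0052, 0.0383]
tool_rot: [180.0, -0.1, 0.0]
contact_force: [-0.6, -0.1, 6.2]
gripper_width: 0.0471
grip_force: 15.0
```

>>> play_rows(
  moves=[
    [0, 0, -0.01, 0, 0, 0, 0.4],
    [0, 0, -0.03, 0, 0, 0, 0.4],
    [0, 0, -0.04, 0, 0, 0, 0.4],
    [0, 0, -0.03, 0, 0, 0, 0.4],
    [-0.004, 0.015, -0.01, 0, 0, 0, 0.4],
    [-0.007, 0.03, 0, 0, 0, 0, 0.4],
    [-0.007, 0.03, 0, 0, 0, 0, 0.4],
    [-0.007, 0.03, 0, 0, 0, 0, 0.4],
    [-0.007, 0.03, 0, 0, 0, 0, 0.4],
    [-0.007, 0.03, 0, 0, 0, 0, 0.4],
    [-0.007, 0.03, 0, 0, 0, 0, 0.4],
    [-0.007, 0.03, 0, 0, 0, 0, 0.4],
  ],
)

```text
time: 14.05
tool_pos: [0.4233, -0.2204, 0.1576]
tool_rot: [-180.0, 0.0, 0.0]
contact_force: [1.3, -0.6, -1.6]
gripper_width: 0.0469
grip_force: 15.0
```

>>> play_rows(
  moves=[
    [-0.007, 0.03, 0, 0, 0, 0, 0.4],
    [-0.007, 0.024, 0, 0, 0, 0, 0.4],
    [-0.005, 0.012, 0, 0, 0, 0, 0.4],
    [0, 0, 0, 0, 0, 0, 0.4],
    [0, 0, 0, 0, 0, 0, 0.4],
  ],
)

```text
time: 14.55
tool_pos: [0.4049, -0.2846, 0.1571]
tool_rot: [-179.9, 0.0, -0.0]
contact_force: [0.5, 0.9, -2.2]
gripper_width: 0.0471
grip_force: 15.0
```

```bash
python3 w.py w4
```

```text
14.55 [ 0.4049 -0.2846  0.1571] [-1.7993e+02  1.0000e-02 -2.0000e-02] [ 0.5  0.9 -2.2] 0.04711487548661877
flask_40 [([0.6554, 0.075, 0.0035], 0.8), ([0.4073, -0.288, 0.12], 0.79), ([0.5442, -0.3671, 0.0026], 0.78)]
wax_40 [([0.5465, -0.3685, 0.0025], 0.6), ([0.408, -0.2838, 0.0059], 0.55)]
```

View pics/w4o.png

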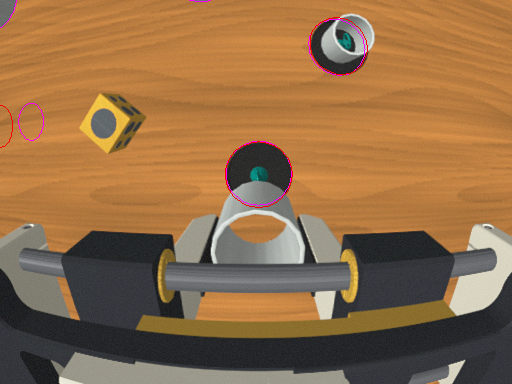

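>>> play_rows(
  moves=[
    [0.0015, 0.001, 0.02, 0, 0, 0, 0.4],
    [0, 0, 0.025, 0, 0, 0, 0.4],
    [0, 0, 0.015, 0, 0, 0, 0.4],
    [0, 0, 0.01, 0, 0, 0, 0.4],
    [0, 0, 0.01, 0, 0, 0, 0.4],
    [0, 0, 0.01, 0, 0, 0, 0.4],
    [0, 0, 0.008, 0, 0, 0, 0.4],
    [0, 0, 0.007, 0, 0, 0, 0.4],
    [0, 0, 0.005, 0, 0, 0, 0.4],
    [0, 0, 0.002, 0, 0, 0, 0.4],
    [0, 0, 0.001, 0, 0, 0, 0.4],
    [0, 0, 0, 0, 0, 0, 0.4],
  ],
)

```text
time: 15.9
tool_pos: [0.4066, -0.2868, 0.0443]
tool_rot: [180.0, -0.0, 0.0]
contact_force: [-0.5, -0.2, -2.2]
gripper_width: 0.0475
grip_force: 15.0
```

>>> play_rows(
  moves=[
    [0, 0, 0.0005, 0, 0, 0, 0.4],
    [0, 0, 0.0005, 0, 0, 0, 0.4],
    [0, 0, 0, 0, 0, 0, 0.4],
  ],
)

```text
time: 16.2
tool_pos: [0.4065, -0.2866, 0.0433]
tool_rot: [180.0, -0.0, 0.0]
contact_force: [-0.5, 0.9, -1.3]
gripper_width: 0.0469
grip_force: 15.0
```

>>> play_rows(
  moves=[
    [0, 0, 0.0005, 0, 0, 0, 0.4],
    [0, 0, 0.0005, 0, 0, 0, 0.4],
    [0, 0, 0, 0, 0, 0, 0.4],
  ],
)

```text
time: 16.5
tool_pos: [0.4065, -0.2866, 0.0424]
tool_rot: [180.0, -0.0, 0.0]
contact_force: [-1.5, 0.3, 1.7]
gripper_width: 0.0473
grip_force: 15.0
```

>>> play_rows(
  moves=[
    [0, 0, 0.0005, 0, 0, 0, 0.4],
    [0, 0, 0, 0, 0, 0, 0.4],
  ],
)

```text
time: 16.7
tool_pos: [0.4065, -0.2866, 0.0423]
tool_rot: [180.0, -0.0, 0.0]
contact_force: [-1.6, 1.7, 7.1]
gripper_width: 0.0475
grip_force: 15.0
```

>>> play_rows(
  moves=[
    [0, 0, 0, 0, 0, 0, 0.6],
    [0, 0, 0, 0, 0, 0, 0.7],
    [0, 0, 0, 0, 0, 0, 0.8],
    [0, 0, 0, 0, 0, 0, 0.8],
    [0, 0, 0, 0, 0, 0, 0.8],
    [0, 0, 0, 0, 0, 0, 0.8],
    [0, 0, -0.01, 0, 0, 0, 0.8],
    [0, 0, -0.03, 0, 0, 0, 0.9],
    [0, 0, -0.04, 0, 0, 0, 1],
    [0, 0, -0.04, 0, 0, 0, 1],
    [0, 0, -0.04, 0, 0, 0, 1],
    [0.0155, -0.0006, -0.02, 0, 0, 0, 1],
  ],
)

```text
time: 17.9
tool_pos: [0.4221, -0.2869, 0.2264]
tool_rot: [179.7, -0.2, -0.0]
contact_force: [0.9, 0.1, -0.4]
gripper_width: 0.0932
grip_force: 0.0
```

>>> play_rows(
  moves=[
    [0.04, -0.012, 0, 0, 0, 0, 1],
    [0.04, -0.012, 0, 0, 0, 0, 1],
    [0.04, -0.012, 0, 0, 0, 0, 1],
    [0.04, -0.012, 0, 0, 0, 0, 1],
    [0.03, -0.012, 0, 0, 0, 0, 1],
    [0.01, 0, 0, 0, 0, 0, 1],
    [0, 0, 0, 0, 0, 0, 1],
  ],
)

```text
time: 18.6
tool_pos: [0.6227, -0.2256, 0.2215]
tool_rot: [180.0, 0.0, 0.1]
contact_force: [-0.4, -0.3, 0.4]
gripper_width: 0.0925
grip_force: 0.0
```

```bash
python3 w.py w5
```

```text
18.6 [ 0.6227 -0.2256  0.2215] [1.7999e+02 2.0000e-02 1.0000e-01] [-0.4 -0.3  0.4] 0.09250864960926151
flask_40 [([0.6551, 0.0767, 0.0017], 0.89), ([0.4077, -0.2874, 0.0049], 0.65), ([0.8571, 0.0136, 0.0023], 0.65), ([0.6218, -0.2283, -0.0032], 0.64)]
wax_40 []
```

View pics/w5o.png

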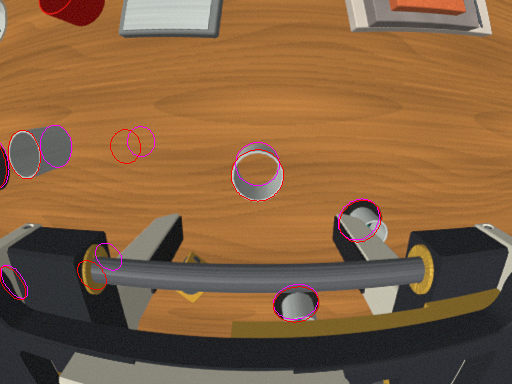

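>>> play_rows(
  moves=[
    [-0.0005, 0, 0.04, 0, 0, 0, 1],
    [0, 0, 0.04, 0, 0, 0, 1],
    [0, 0, 0.04, 0, 0, 0, 0.9],
    [0, 0, 0.03, 0, 0, 0, 0.9],
    [0, 0, 0.02, 0, 0, 0, 0.9],
    [0, 0, 0.0075, 0, 0, 0, 0.9],
    [0, 0, 0, 0, 0, 0, 0.5],
    [0, 0, 0, 0, 0, 0, 0.5],
    [0, 0, 0, 0, 0, 0, 0.5],
    [0, 0, 0, 0, 0, 0, 0.5],
    [0, 0, 0, 0, 0, 0, 0.5],
    [0, 0, 0, 0, 0, 0, 0.5],
  ],
)

```text
time: 19.95
tool_pos: [0.6223, -0.2263, 0.0457]
tool_rot: [179.9, -0.1, 0.0]
contact_force: [-2.2, 1.3, 5.0]
gripper_width: 0.0565
grip_force: 15.0
```

>>> play_rows(
  moves=[
    [0, 0, 0, 0, 0, 0, 0.5],
    [0, 0, 0, 0, 0, 0, 0.5],
  ],
)

```text
time: 20.15
tool_pos: [0.6223, -0.2263, 0.0458]
tool_rot: [179.9, -0.1, 0.0]
contact_force: [-0.7, -0.0, 6.1]
gripper_width: 0.0569
grip_force: 15.0
```

>>> play_rows(
  moves=[
    [0, 0, -0.01, 0, 0, 0, 0.5],
    [0, 0, -0.03, 0, 0, 0, 0.5],
    [0, 0, -0.04, 0, 0, 0, 0.5],
    [0, 0, -0.04, 0, 0, 0, 0.5],
    [-0.0065, -0.0133, -0.01, 0, 0, 0, 0.5],
    [-0.0165, -0.035, 0, 0, 0, 0, 0.5],
    [-0.0165, -0.035, 0, 0, 0, 0, 0.5],
    [-0.0165, -0.035, 0, 0, 0, 0, 0.5],
    [-0.0165, -0.035, 0, 0, 0, 0, 0.5],
    [-0.0165, -0.035, 0, 0, 0, 0, 0.5],
    [-0.0165, -0.035, 0, 0, 0, 0, 0.5],
    [-0.0165, -0.035, 0, 0, 0, 0, 0.5],
  ],
  grip_force=20,
)

```text
time: 21.35
tool_pos: [0.4969, 0.0344, 0.1729]
tool_rot: [-180.0, 0.1, 0.0]
contact_force: [0.4, 0.0, -2.4]
gripper_width: 0.0567
grip_force: 20.0
```

>>> play_rows(
  moves=[
    [-0.0165, -0.035, 0, 0, 0, 0, 0.5],
    [-0.0165, -0.035, 0, 0, 0, 0, 0.5],
    [-0.0165, -0.035, 0, 0, 0, 0, 0.5],
    [-0.0165, -0.035, 0, 0, 0, 0, 0.5],
    [-0.0165, -0.035, 0, 0, 0, 0, 0.5],
    [-0.0165, -0.035, 0, 0, 0, 0, 0.5],
    [-0.01, -0.02, 0, 0, 0, 0, 0.5],
    [-0.0165, -0.04, 0, 0, 0, 0, 0.5],
    [0, 0, 0, 0, 0, 0, 0.5],
    [0, 0, 0, 0, 0, 0, 0.5],
  ],
)

```text
time: 22.35
tool_pos: [0.3719, 0.3027, 0.1732]
tool_rot: [179.9, 0.1, 0.2]
contact_force: [-0.2, -0.3, -2.6]
gripper_width: 0.0561
grip_force: 20.0
```

```bash
python3 w.py w6
```

```text
22.35 [0.3719 0.3027 0.1732] [1.7993e+02 1.1000e-01 1.9000e-01] [-0.2 -0.3 -2.6] 0.05614635650507753
flask_40 [([0.3735, 0.2991, 0.1237], 0.93), ([0.3928, 0.2656, -0.0001], 0.69)]
wax_40 [([0.3898, 0.2631, 0.0001], 0.91), ([0.3709, 0.3011, 0.1256], 0.28)]
```

View pics/w6o.png

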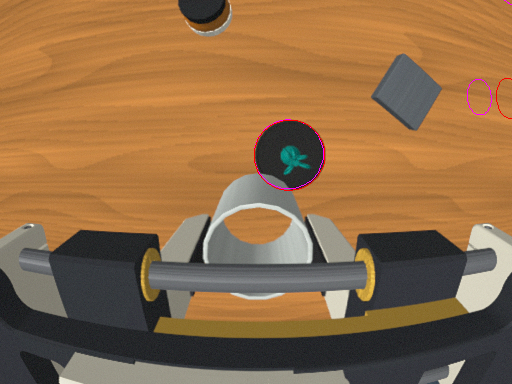

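>>> play_rows(
  moves=[
    [0.01, 0.018, 0, 0, 0, 0, 0.5],
    [0.009, 0.0175, 0, 0, 0, 0, 0.5],
    [0, 0, 0, 0, 0, 0, 0.5],
    [0, 0, 0, 0, 0, 0, 0.5],
  ],
)

```text
time: 22.9
tool_pos: [0.3933, 0.2659, 0.1741]
tool_rot: [-180.0, 0.0, -0.2]
contact_force: [0.5, 0.7, -1.7]
gripper_width: 0.0566
grip_force: 20.0
```

>>> play_rows(
  moves=[
    [0, 0, 0.02, 0, 0, 0, 0.5],
    [0, 0, 0.02, 0, 0, 0, 0.5],
    [0, 0, 0, 0, 0, 0, 0.5],
    [0, 0, 0, 0, 0, 0, 0.5],
  ],
)

```text
time: 23.3
tool_pos: [0.3926, 0.267, 0.1342]
tool_rot: [180.0, 0.1, 0.0]
contact_force: [0.7, -0.2, -1.5]
gripper_width: 0.0568
grip_force: 20.0
```

>>> play_rows(
  moves=[
    [-0.0015, 0, 0, 0, 0, 0, 0.5],
    [0, 0, 0.012, 0, 0, 0, 0.5],
    [0, 0, 0.012, 0, 0, 0, 0.5],
    [0, 0, 0.012, 0, 0, 0, 0.5],
    [0, 0, 0.01, 0, 0, 0, 0.5],
    [0, 0, 0.01, 0, 0, 0, 0.5],
    [0, 0, 0.01, 0, 0, 0, 0.5],
    [0, 0, 0.008, 0, 0, 0, 0.5],
    [0, 0, 0.005, 0, 0, 0, 0.5],
    [0, 0, 0.002, 0, 0, 0, 0.5],
    [0, 0, 0.0005, 0, 0, 0, 0.5],
    [0, 0, 0, 0, 0, 0, 0.5],
  ],
)

```text
time: 24.5
tool_pos: [0.3917, 0.2669, 0.0529]
tool_rot: [-180.0, -0.0, 0.0]
contact_force: [0.3, 0.5, -3.1]
gripper_width: 0.0568
grip_force: 20.0
```

>>> play_rows(
  moves=[
    [0, 0, 0.0005, 0, 0, 0, 0.5],
    [0, 0, 0.0005, 0, 0, 0, 0.5],
    [0, 0, 0, 0, 0, 0, 0.5],
  ],
)

```text
time: 24.8
tool_pos: [0.3915, 0.2668, 0.0518]
tool_rot: [-180.0, -0.0, 0.0]
contact_force: [0.6, 0.5, -2.3]
gripper_width: 0.0568
grip_force: 20.0
```

>>> play_rows(
  moves=[
    [0, 0, 0.0005, 0, 0, 0, 0.5],
    [0, 0, 0.0005, 0, 0, 0, 0.5],
    [0, 0, 0, 0, 0, 0, 0.5],
  ],
)

```text
time: 25.1
tool_pos: [0.3914, 0.2668, 0.0506]
tool_rot: [180.0, 0.0, 0.0]
contact_force: [-0.0, 0.0, -2.4]
gripper_width: 0.0562
grip_force: 20.0
```

>>> play_rows(
  moves=[
    [0, 0, 0.0005, 0, 0, 0, 0.5],
    [0, 0, 0, 0, 0, 0, 0.5],
  ],
)

```text
time: 25.3
tool_pos: [0.3914, 0.2668, 0.0501]
tool_rot: [180.0, 0.0, 0.0]
contact_force: [-0.9, -0.2, -2.5]
gripper_width: 0.0568
grip_force: 20.0
```

>>> play_rows(
  moves=[
    [0, 0, 0.0005, 0, 0, 0, 0.5],
    [0, 0, 0, 0, 0, 0, 0.5],
  ],
)

```text
time: 25.5
tool_pos: [0.3914, 0.2668, 0.0498]
tool_rot: [-180.0, -0.0, 0.0]
contact_force: [-0.5, 0.3, 0.3]
gripper_width: 0.0567
grip_force: 20.0
```

>>> play_rows(
  moves=[
    [0, 0, 0.0005, 0, 0, 0, 0.5],
    [0, 0, 0, 0, 0, 0, 0.5],
  ],
)

```text
time: 25.7
tool_pos: [0.3914, 0.2669, 0.0498]
tool_rot: [-180.0, -0.0, 0.0]
contact_force: [-2.2, -0.3, 5.7]
gripper_width: 0.0565
grip_force: 20.0
```

>>> play_rows(
  moves=[
    [0, 0, 0, 0, 0, 0, 0.7],
    [0, 0, 0, 0, 0, 0, 0.8],
    [0, 0, 0, 0, 0, 0, 0.9],
    [0, 0, 0, 0, 0, 0, 0.9],
    [0, 0, 0, 0, 0, 0, 0.9],
    [0, 0, 0, 0, 0, 0, 0.9],
    [0, 0, -0.01, 0, 0, 0, 0.9],
    [0, 0, -0.03, 0, 0, 0, 1],
    [0, 0, -0.04, 0, 0, 0, 1],
    [0, 0, -0.04, 0, 0, 0, 1],
    [0, 0, -0.04, 0, 0, 0, 1],
    [0, 0, -0.02, 0, 0, 0, 1],
  ],
)

```text
time: 26.9
tool_pos: [0.3926, 0.2673, 0.2337]
tool_rot: [-179.9, -0.3, 0.0]
contact_force: [0.2, 1.0, 0.5]
gripper_width: 0.093
grip_force: 0.0
```

>>> play_rows(
  moves=[
    [0.02, 0.015, 0, 0, 0, 0, 1],
    [0.0375, 0.027, 0, 0, 0, 0, 1],
    [0.0375, 0.027, 0, 0, 0, 0, 1],
    [0.0375, 0.027, 0, 0, 0, 0, 1],
    [0.0375, 0.027, 0, 0, 0, 0, 1],
    [0.0375, 0.027, 0, 0, 0, 0, 1],
    [0.0375, 0.027, 0, 0, 0, 0, 1],
    [0.018, 0.013, 0, 0, 0, 0, 1],
    [0, 0, 0, 0, 0, 0, 1],
    [0, 0, 0, 0, 0, 0, 1],
  ],
)

```text
time: 27.9
tool_pos: [0.6539, 0.0769, 0.2291]
tool_rot: [-180.0, 0.1, -0.0]
contact_force: [-0.6, 0.4, 0.4]
gripper_width: 0.0929
grip_force: 0.0
```

```bash
python3 w.py w7
```

```text
27.9 [0.6539 0.0769 0.2291] [-1.7997e+02  7.0000e-02 -3.0000e-02] [-0.6  0.4  0.4] 0.09290597528768971
flask_40 [([0.3937, 0.2651, -0.0002], 0.88), ([0.6556, 0.0758, 0.0018], 0.83), ([0.5469, -0.3626, 0.0001], 0.73), ([0.8611, 0.0157, -0.0003], 0.62)]
wax_40 [([0.6729, 0.4127, 0.0037], 0.98), ([0.6271, 0.2337, -0.0061], 0.61)]
```

View pics/w7o.png

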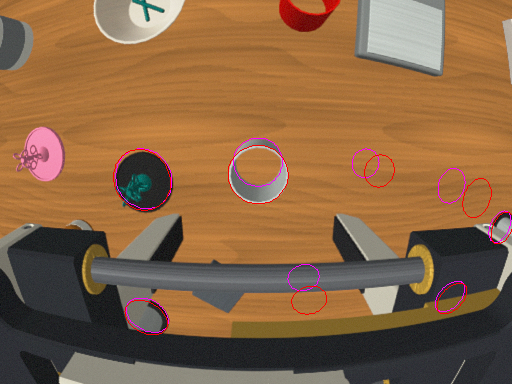

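>>> play_rows(
  moves=[
    [0, 0, 0.04, 0, 0, 0, 1],
    [0, 0, 0.04, 0, 0, 0, 1],
    [0, 0, 0.04, 0, 0, 0, 1],
    [0, 0, 0.03, 0, 0, 0, 1],
    [0, 0, 0.02, 0, 0, 0, 1],
    [0, 0, 0.007, 0, 0, 0, 1],
    [0, 0, 0, 0, 0, 0, 0.6],
    [0, 0, 0, 0, 0, 0, 0.6],
    [0, 0, 0, 0, 0, 0, 0.6],
    [0, 0, 0, 0, 0, 0, 0.6],
    [0, 0, 0, 0, 0, 0, 0.6],
    [0, 0, 0, 0, 0, 0, 0.6],
  ],
)

```text
time: 29.25
tool_pos: [0.6552, 0.0767, 0.0535]
tool_rot: [180.0, -0.1, 0.0]
contact_force: [-0.6, -0.1, 4.8]
gripper_width: 0.0626
grip_force: 19.9
```

>>> play_rows(
  moves=[
    [0, 0, 0, 0, 0, 0, 0.6],
    [0, 0, 0, 0, 0, 0, 0.6],
  ],
)

```text
time: 29.45
tool_pos: [0.6552, 0.0767, 0.0535]
tool_rot: [180.0, -0.1, 0.0]
contact_force: [-1.5, 0.7, 6.1]
gripper_width: 0.0627
grip_force: 19.9
```

>>> play_rows(
  moves=[
    [0, 0, -0.01, 0, 0, 0, 0.6],
    [0, 0, -0.03, 0, 0, 0, 0.6],
    [0, 0, -0.04, 0, 0, 0, 0.6],
    [0, 0, -0.04, 0, 0, 0, 0.6],
    [-0.002, -0.015, -0.01, 0, 0, 0, 0.6],
    [-0.006, -0.034, 0, 0, 0, 0, 0.6],
    [-0.006, -0.035, 0, 0, 0, 0, 0.6],
    [-0.006, -0.035, 0, 0, 0, 0, 0.6],
    [-0.004, -0.025, 0, 0, 0, 0, 0.6],
    [-0.002, -0.015, 0, 0, 0, 0, 0.6],
    [0, 0, 0, 0, 0, 0, 0.6],
    [0, 0, 0, 0, 0, 0, 0.6],
  ],
  grip_force=22,
)

```text
time: 30.65
tool_pos: [0.6282, 0.2354, 0.1814]
tool_rot: [179.9, 0.1, 0.0]
contact_force: [1.0, 1.0, -1.1]
gripper_width: 0.0626
grip_force: 21.8
```

```bash
sed -i 's/"wax_64":(.632,.236/"wax_64":(.629,.236/' b.py; python3 w.py w8
```

```text
30.65 [0.6282 0.2354 0.1814] [1.7994e+02 6.0000e-02 4.0000e-02] [ 1.   1.  -1.1] 0.0625667212636442
flask_40 [([0.6268, 0.2334, 0.1309], 0.96), ([0.3919, 0.2631, 0.0009], 0.5)]
wax_40 [([0.6739, 0.4119, 0.0005], 0.56), ([0.6278, 0.235, -0.0059], 0.52)]
```

View pics/w8o.png

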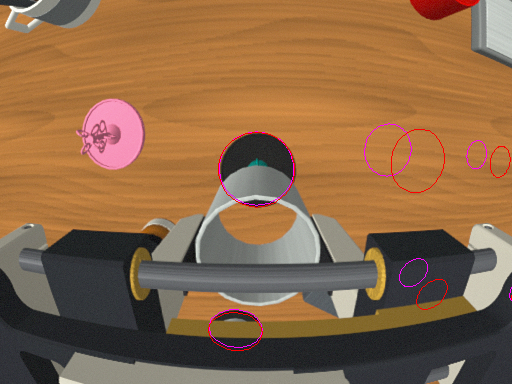

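>>> play_rows(
  moves=[
    [0, 0, 0.02, 0, 0, 0, 0.6],
    [0, 0, 0.02, 0, 0, 0, 0.6],
    [0, 0, 0.012, 0, 0, 0, 0.6],
    [0, 0, 0.012, 0, 0, 0, 0.6],
    [0, 0, 0.012, 0, 0, 0, 0.6],
    [0, 0, 0.01, 0, 0, 0, 0.6],
    [0, 0, 0.01, 0, 0, 0, 0.6],
    [0, 0, 0.01, 0, 0, 0, 0.6],
    [0, 0, 0.008, 0, 0, 0, 0.6],
    [0, 0, 0.004, 0, 0, 0, 0.6],
    [0, 0, 0.002, 0, 0, 0, 0.6],
    [0, 0, 0, 0, 0, 0, 0.6],
  ],
)

```text
time: 32.0
tool_pos: [0.6285, 0.2359, 0.0621]
tool_rot: [-180.0, 0.0, 0.0]
contact_force: [-0.1, -0.2, -3.6]
gripper_width: 0.0625
grip_force: 21.8
```

>>> play_rows(
  moves=[
    [0, 0, 0.0005, 0, 0, 0, 0.6],
    [0, 0, 0.0005, 0, 0, 0, 0.6],
    [0, 0, 0, 0, 0, 0, 0.6],
  ],
)

```text
time: 32.3
tool_pos: [0.6286, 0.2359, 0.0615]
tool_rot: [-180.0, -0.0, 0.0]
contact_force: [0.1, -0.9, -3.2]
gripper_width: 0.0627
grip_force: 21.8
```

Expected seating is at about z = 0.0575.

>>> play_rows(
  moves=[
    [0, 0, 0.001, 0, 0, 0, 0.6],
    [0, 0, 0.001, 0, 0, 0, 0.6],
    [0, 0, 0.0005, 0, 0, 0, 0.6],
    [0, 0, 0, 0, 0, 0, 0.6],
  ],
)

```text
time: 32.7
tool_pos: [0.6283, 0.2358, 0.0585]
tool_rot: [180.0, 0.0, 0.0]
contact_force: [-0.3, 0.1, -2.9]
gripper_width: 0.0626
grip_force: 21.8
```

>>> play_rows(
  moves=[
    [0, 0, 0.0005, 0, 0, 0, 0.6],
    [0, 0, 0.0005, 0, 0, 0, 0.6],
    [0, 0, 0, 0, 0, 0, 0.6],
  ],
)

```text
time: 33.0
tool_pos: [0.6285, 0.2358, 0.0577]
tool_rot: [-180.0, -0.0, 0.0]
contact_force: [0.7, 0.0, -3.3]
gripper_width: 0.0626
grip_force: 21.8
```

>>> play_rows(
  moves=[
    [0, 0, 0.0005, 0, 0, 0, 0.6],
    [0, 0, 0, 0, 0, 0, 0.6],
  ],
)

```text
time: 33.2
tool_pos: [0.6285, 0.2359, 0.0576]
tool_rot: [-180.0, -0.0, 0.0]
contact_force: [-1.7, -0.4, 1.4]
gripper_width: 0.0628
grip_force: 21.8
```

Touching; half a millimetre more, then release, rise and withdraw.

>>> play_rows(
  moves=[
    [0, 0, 0.0003, 0, 0, 0, 0.6],
    [0, 0, 0, 0, 0, 0, 0.6],
    [0, 0, 0, 0, 0, 0, 0.75],
    [0, 0, 0, 0, 0, 0, 0.85],
    [0, 0, 0, 0, 0, 0, 1],
    [0, 0, 0, 0, 0, 0, 1],
    [0, 0, 0, 0, 0, 0, 1],
    [0, 0, 0, 0, 0, 0, 1],
    [0, 0, 0, 0, 0, 0, 1],
    [0, 0, -0.01, 0, 0, 0, 1],
    [0, 0, -0.03, 0, 0, 0, 1],
    [0, 0, -0.04, 0, 0, 0, 1],
  ],
)

```text
time: 34.4
tool_pos: [0.627, 0.2355, 0.1361]
tool_rot: [180.0, 0.3, 0.0]
contact_force: [-0.1, 0.1, -0.4]
gripper_width: 0.0928
grip_force: 0.0
```

>>> play_rows(
  moves=[
    [0, 0, -0.04, 0, 0, 0, 1],
    [0, 0, -0.04, 0, 0, 0, 1],
    [-0.02, 0.03, -0.03, 0, 0, 0, 1],
    [-0.03, 0.04, 0, 0, 0, 0, 1],
    [-0.03, 0.04, 0, 0, 0, 0, 1],
    [-0.03, 0.04, 0, 0, 0, 0, 1],
    [-0.03, 0.03, 0, 0, 0, 0, 1],
    [-0.02, 0.02, 0, 0, 0, 0, 1],
    [0, 0, 0, 0, 0, 0, 1],
    [0, 0, 0, 0, 0, 0, 1],
  ],
)

```text
time: 35.4
tool_pos: [0.4689, 0.0356, 0.248]
tool_rot: [-180.0, -0.1, -0.1]
contact_force: [0.0, 0.1, -0.4]
gripper_width: 0.0932
grip_force: 0.0
```

```bash
cat >v.py <<'E'
from h import *
from b import G
pan=[]
for n in("scene","top","wrist"):
    st=ctrl.state();im=cv2.cvtColor(camera(n),cv2.COLOR_RGB2BGR);C=cam(n,st);cv2.imwrite(f"pics/{n}9.png",im)
    for d in models.outline_of(n,"flask_40"):
        e=mext(d["mask"])if d["mask"].sum()>30 else None
        ctr=np.argwhere(d["mask"]).mean(0)[::-1]
        for k in("40","48","56","64"):
            w=G["wax_"+k];f=G["flask_"+k]
            q=lambda x,y:ext(hull(C,x,y,f[2],0.004+0,f[3]+.004))
            if e is not None and np.linalg.norm(hull(C,w[0],w[1],f[2],.004,f[3]+.004).mean(0)-ctr)<12:
                s=least_squares(lambda p:ext(proj(C,np.vstack([np.c_[U*f[2]+p,np.full(72,z)] for z in(.004,f[3]+.004)])))-e,w[:2],loss="soft_l1",x_scale=.01)
                print(n,k,"offset mm",np.round((s.x-w[:2])*1000,1),"rms px",round(np.sqrt(np.mean(s.fun**2)),2))
    big=cv2.resize(im,None,fx=4,fy=4,interpolation=cv2.INTER_CUBIC)
    if n!="wrist":
        for k in("40","48","56","64"):
            w=G["wax_"+k];c=(proj(C,[[w[0],w[1],.03]])[0]*4).astype(int);pan.append(cv2.resize(big[c[1]-130:c[1]+130,c[0]-86:c[0]+86],(200,300)))
cv2.imwrite("pics/fin.png",np.vstack([np.hstack(pan[:4]),np.hstack(pan[4:])]));print(ctrl.state()["time"],ctrl.state()["tool_pos"])
for t in("flux_jar","doming_block"):print(t,[np.round(d["point"],3) for d in models.pinpoint("top",t)])
E
python3 v.py
```

```text
scene 48 offset mm [ 1.3 -1.1] rms px 0.45
scene 40 offset mm [4.  0.2] rms px 0.52
scene 56 offset mm [ 1.8 -1.3] rms px 0.34
top 64 offset mm [-1.8  0.1] rms px 0.36
top 56 offset mm [-0.7 -0.1] rms px 0.26
top 48 offset mm [ 0.3 -6.8] rms px 5.17
top 40 offset mm [2.3 0.7] rms px 0.33
wrist 40 offset mm [1.7 5.5] rms px 4.4
wrist 48 offset mm [ 1.5 -2.1] rms px 0.8
wrist 56 offset mm [ 0.5 -0.9] rms px 4.01
35.7 [0.46897094 0.03647352 0.24665845]
flux_jar [array([ 0.548,  0.354, -0.001])]
doming_block [array([ 0.465, -0.132,  0.   ])]
```

View pics/fin.png

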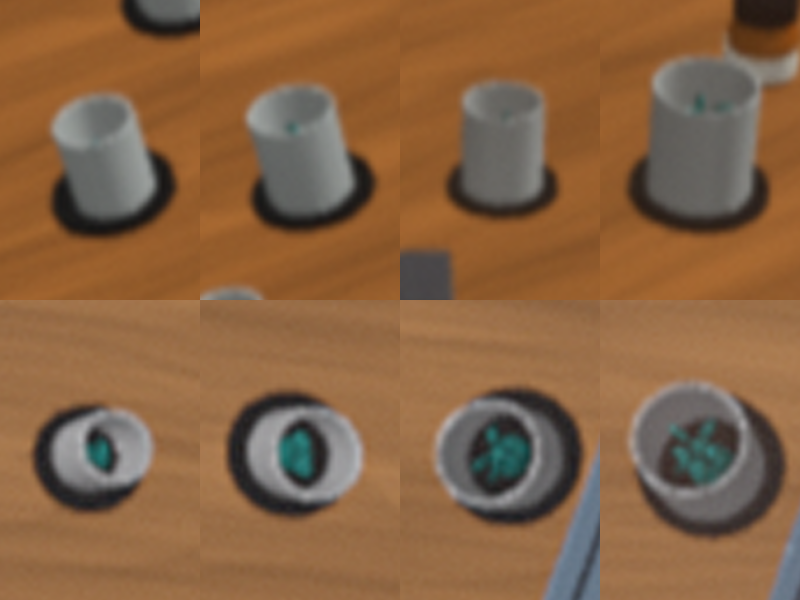

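```bash
python3 -c "
from rig import ticket
print(ticket.finish_job())"
```

```text
the job is handed in; nothing more can be done
None
```

All four steel flasks stand upright on their base floors round their waxes, placed smallest to largest and handed in at about 36 s; the 40 mm flask sits roughly 2.5 mm off centre within its 8 mm play, the other three measured within about 2 mm in the clean views, and the amber jar and brass block are where they were.

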